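# Find the release notch on the specimen stage and hold it pressed

## Robot

A 6-joint arm with a two-finger parallel gripper is mounted at the origin on the work surface. World frame = base frame: x ahead of the robot, y to its left, z up, the work surface at z = 0. Lengths are in m, angles in degrees, forces in N, time in s.
With the tool pointing down it reaches from about 0.375 to 0.9 m from the base axis. Payload 3.1 kg.
Tool frame: the origin (TCP) lies on the centre line of the jaws, within the pads' length; the fingertips stand 8 mm ahead of it and the grasp point (between the pads) lies 11 mm behind it (bot.tip_extent is the distance from the TCP to the fingertips, in m); z points along the fingers, y is the line along which they close (so a half turn about z gives the same grasp; the last joint's range is limited). The gripper opens to 87 mm and grips with 3 to 60 N. Pads are 19 mm wide; open, the fingers measure 117 mm over their backs; the gripper's body (75 mm by 190 mm) begins 51 mm behind the grasp point.
Start: joints at [-87.462, 30.224, 82.088, -0, 67.689, -10.227], TCP at [0.138, -0.61, 0.231] pointing down, gripper open.
Joint ranges: [-176.69, 176.69], [-43.24, 126.21], [12.49, 139.97], [-82, 262], [0, 151.66], [-163.58, 163.58]. Speed limits (degrees/s): [159.86, 159.86, 180, 180, 180, 180].

## Interface

Orientations are given as a 3x3 rotation matrix whose columns are the frame's x, y, z axes.
In Python, from rig import bot, vision, workorder gives the robot as it stands.
- The arm moves only by the shell command python3 -m handwheel 'ROWS'. ROWS is JSON, a list of rows, each an object with "delta_rot": the turn, a rotation vector about the tool's x, y, z in rad, a list of three; "xyz": the shift along the tool's x, y, z in mm, a list of three; "hand": the closure, from -1 (fully open) to 1 (shut). A call has exactly 5 rows; each row is the pose to reach, as a shift and turn from the pose commanded when the call began, along the tool's axes at that moment; what a row does not reach only later rows make up. A row lasts 1/8 s, in which the tool goes at most 62.5 mm and 10.7 degrees, less where a joint would pass 70% of its speed; a pose out of reach is approached as far as the arm can. A call with a gripper value outside its range is refused whole. The fingers move at their own pace and stop on an object; the grip force is fixed at half the most. Time passes only in rows, so rows that repeat a pose let the fingers close, or fill a call up. It gives the time, the measured TCP pose, the force, the opening and the grip force at its end, in the units of the state.
- bot.read_state(): the state, without advancing time (a new reading comes with each control period).
- vision.capture(name): name is "scene" or "top" or "wrist"; returns the picture (480x640x3 uint8, red, green, blue); there is no depth.
- vision.camera_model(name): a dict with "camera_matrix" (3x3 intrinsics, pixels), "camera_from_world" (4x4, takes a point from world to camera coordinates). Camera axes: x right, y up, looking along -z (the intrinsics and any distortion apply to the point x, -y, -z); pixel columns grow to the right and rows downward; lengths in m; the calibration is good to about 2 mm. A picture is of the moment at which its call begins: read the wrist's pose just before it. camera_model takes no time and is no camera call; for the wrist camera it gives the pose at the moment of the call.
- workorder.hand_in(): hands the job in; it is judged then, once.
The state is a dict: "time_s": time; "joint_positions": joint angles; "qvel": joint speeds; "tau": joint torques, N m; "position": TCP position; "tcp_rot": TCP orientation; "force": force on the tool from outside, world axes, zero at the start; "moment": the same for the moment, N m; "opening": opening from 0.0 (shut) to 1.0 (fully open); "grasp_force": force on a finger pad.
Only numpy, scipy, OpenCV 4.12 (cv2) and the standard library are available. Lean on these libraries where they do the work, as an engineer would, in place of code of your own. Each camera call takes 0.05 s, during which the arm holds its last target. There are 200 camera calls.

## Task

On the black stage, set a closed fingertip on the rail's top right beside the yellow end block, then run it lightly along the rail towards the grey end block until it drops into the notch, whose place along the rail changes. There press the release tongue at the bottom of the notch fully down so that the vice jaw opens, and finish while holding it down with the fingertip. Lift or grip nothing, and leave the steel specimen and everything else where it is.

Things in the scene. Friction and masses are not known exactly. Their poses are not given: they have to be found in the camera images.
- stage: Fixed dark specimen stage, deck 400 mm long in y, x = -45 to +155 mm, top 25 mm up. Origin: on the table (z = 0) under the middle of the black rail near the robot-side edge. y runs along the rail to the yellow end block, x across it away from the robot, z up. End blocks 34 mm wide in x, top 60 mm up: yellow from y = +90 to +185 mm, grey y = -90 to -185 mm; the rail lies between.
- rail_start (a point): Point on the rail's top (55 mm above the table, x = 0, y = +72 mm on the stage), 18 mm from the yellow block's face: where the sweep begins, always solid rail. Axes as the stage. One notch, 42 mm long in y and open to both sides in x, lies with its centre anywhere from y = -60 to +30 mm on the stage: not reported, dark in dark, felt when a sliding fingertip loses its support.
- strip (a joint): How far the rail's sprung top is sunk. The rail is black, 24 mm wide in x, top 55 mm above the table; under a push its top sinks straight down as one piece on both sides of the notch: 1.5 N to start, 4.7 N at 4 mm (0.004 m), then it is solid. It springs back.
- tongue (a joint): How far the release tongue at the bottom of the notch is pressed down: 0 up, 0.010 m fully down. Its top is a 24 by 38 mm dark pad filling the notch, 14 mm below the rail's top (41 mm above the table) when up, 31 mm when fully down; it springs back, 1.5 N to start, 5.5 N fully down plus the load of the linked jaw (small).
- jaw (a joint): Opening of the vice's moving jaw, linked to the tongue: 0 closed, 0.012 m open with the tongue fully down.
- specimen: Loose steel disc, 59 mm diameter, 14 mm thick, lying on the deck between the two aluminium vice jaws (up to 45 mm above the table, about x = 100 mm, y = 0 on the stage); origin at the centre of its underside. To be left lying.
- spare: Loose brass disc, 54 mm diameter, 18 mm thick, on the deck; origin under its centre. Leave alone.
- loupe: Loose black loupe, 42 mm diameter, 42 mm high, standing on the deck; origin under its centre. Leave alone.
- driver: Loose screwdriver on the table at the robot's right. Leave alone.
- spanner: Loose spanner on the table at the robot's left. Leave alone.
- bottle: Loose amber bottle, 48 mm diameter, 110 mm high, left of the stage; origin under its centre. Leave alone.
- tray: Loose blue divided tray, 120 by 170 by 30 mm, right of the stage; origin under its centre. Leave alone.

How it is judged:
By the outcome, as a careful person would: the job done as asked, in the order asked, and still so for the second after the job is handed in, while the arm keeps its last pose, push and grip.
It also fails if it takes over 54 s, if anything falls off the work surface, if the arm or the gripper's body presses on something with over 40 N, if the wrist force passes 120 N, or if a joint passes its speed limit or range.

## Working session

There is one attempt and no reset: what is moved stays moved. The work goes in short steps, Python scripts to look and compute and a shell command to move; the robot and the scene stay as the last step left them, time stands still between calls to the robot, and variables do not carry over. Pictures are saved under pics/ and viewed, at most 10 in all, crops included, and the job is handed in when it is done.

```bash
mkdir -p pics; ls; python3 - <<'E'
from rig import bot,vision,workorder
import cv2,numpy as np
s=bot.read_state();print(s['time_s'],s['position'],np.round(s['tcp_rot'],3),s['force'])
for n in['scene','top']:
    im=vision.capture(n);cv2.imwrite(f'pics/{n}0.png',im[:,:,::-1]);m=vision.camera_model(n);print(n,m)
E
```

```text
pics
0.0 [ 0.13806557 -0.60883303  0.22958338] [[ 0.975  0.221 -0.   ]
 [ 0.221 -0.975  0.002]
 [ 0.    -0.002 -1.   ]] [-0.19019102 -0.10149418 -0.54504185]
scene {'camera_matrix': array([[528.36235041,   0.        , 325.72014823],
       [  0.        , 528.36235041, 242.92731079],
       [  0.        ,   0.        ,   1.        ]]), 'camera_from_world': array([[ 2.74979299e-01,  9.61448933e-01, -1.52815876e-03,
        -1.54914783e-01],
       [-5.81837606e-01,  1.67673447e-01,  7.95833284e-01,
         2.71676429e-01],
       [ 7.65409293e-01, -2.17948538e-01,  6.05513872e-01,
        -1.59686833e+00],
       [ 0.00000000e+00,  0.00000000e+00,  0.00000000e+00,
         1.00000000e+00]])}
top {'camera_matrix': array([[610.16267282,   0.        , 326.81375629],
       [  0.        , 610.16267282, 246.01365407],
       [  0.        ,   0.        ,   1.        ]]), 'camera_from_world': array([[ 0.00441016, -0.99996903, -0.00651811, -0.01240221],
       [ 0.9886793 ,  0.00338258,  0.15000602, -0.545086  ],
       [-0.14997933, -0.00710587,  0.9886636 , -1.56383204],
       [ 0.        ,  0.        ,  0.        ,  1.        ]])}
```

View pics/top0.png

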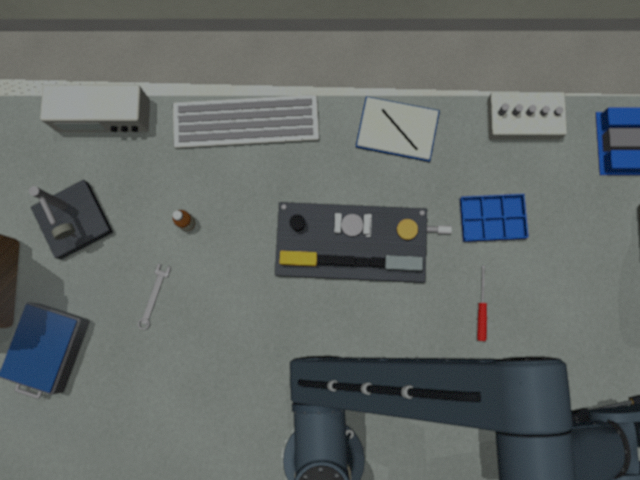

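View pics/scene0.png

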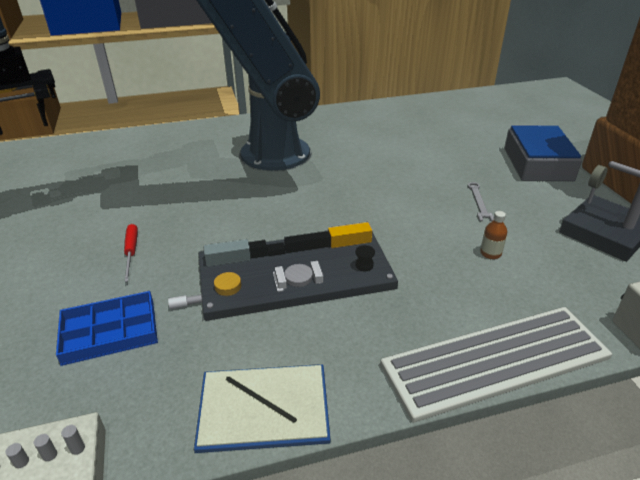

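The top view shows the yellow block at about (298,258), the grey block at (404,263) and the black rail between them. In the scene view a dark gap shows near (268,246).

```bash
cat > h.py <<'E'
import numpy as np,cv2
from rig import bot,vision
def ray(n,uv,z,m=None):
    m=m or vision.camera_model(n);K=m['camera_matrix'];T=m['camera_from_world'];R=T[:3,:3]
    d=np.linalg.inv(K)@[uv[0],uv[1],1];d=R.T@(d*[1,-1,-1]);c=-R.T@T[:3,3]
    return (c+d*(z-c[2])/d[2])
def proj(n,p,m=None):
    m=m or vision.camera_model(n);q=m['camera_from_world']@[*p,1];u=m['camera_matrix']@(q[:3]*[1,-1,-1]);return u[:2]/u[2]
E
python3 - <<'E'
from h import *
im=cv2.imread('pics/top0.png');hsv=cv2.cvtColor(im,cv2.COLOR_BGR2HSV)
def blob(mask,box):
    m=np.zeros_like(mask);x0,y0,x1,y1=box;m[y0:y1,x0:x1]=mask[y0:y1,x0:x1]
    c=max(cv2.findContours(m,0,2)[0],key=cv2.contourArea);return cv2.minAreaRect(c)
y=blob(cv2.inRange(hsv,(18,120,90),(35,255,255)),(270,240,330,275))
g=blob(cv2.inRange(hsv,(0,0,95),(180,120,255)),(375,250,424,275))
s=blob(cv2.inRange(hsv,(0,0,0),(180,255,90)),(265,195,435,290))
print(y,g,s)
Y=ray('top',y[0],.06);G=ray('top',g[0],.06);print(Y,G,np.linalg.norm(Y-G),np.degrees(np.arctan2(*(Y-G)[[1,0]])))
for p in cv2.boxPoints(s):print(ray('top',p,.025))
a=cv2.resize(im[240:285,270:435],None,fx=4.8,fy=4.8,interpolation=2)
b=cv2.resize(cv2.imread('pics/scene0.png')[215:270,195:385],None,fx=4.2,fy=4.2,interpolation=2)
a=np.pad(a,((0,0),(0,800-a.shape[1]),(0,0)));b=np.pad(b,((0,0),(0,800-b.shape[1]),(0,0)))
o=np.vstack([a,b]);cv2.imwrite('pics/c.png',np.uint8(255*(o/255.)**.5))
E
```

```text
((297.5, 258.0), (14.0, 37.0), 90.0) ((403.96795654296875, 262.23773193359375), (36.44383239746094, 13.161478996276855), 2.4895529747009277) ((354.7004089355469, 242.52389526367188), (157.49891662597656, 75.6555404663086), 2.563770055770874)
[0.51057552 0.06544225 0.06      ] [ 0.50050161 -0.21013897  0.06      ] 0.2757652894481885 87.90647806608209
[0.46496793 0.12793418 0.025     ]
[0.66893746 0.1223634  0.025     ]
[ 0.65086778 -0.29969991  0.025     ]
[ 0.44793041 -0.28631387  0.025     ]
```

View pics/c.png

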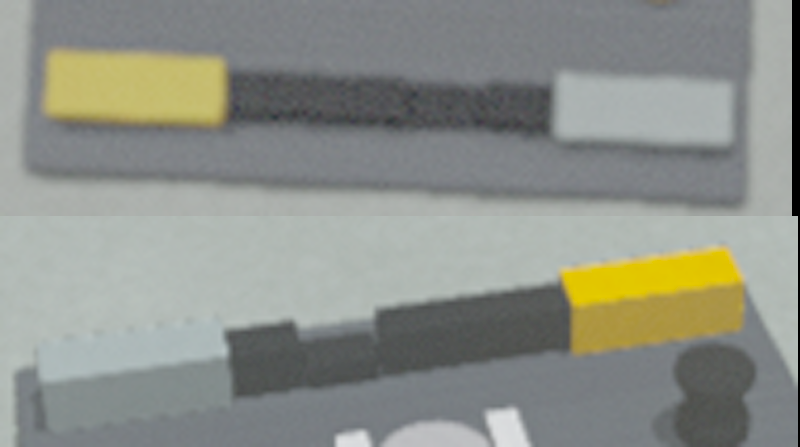

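The crop of the scene view shows the notch towards the grey end, at about crop x 300–375. The stage origin is about (0.5055, -0.072), with its y axis at 88° in world. I'll move over the start with the fingers closed and the tool x along the rail.

```bash
python3 -m handwheel '[{"delta_rot":[0,0,-0.12],"xyz":[42,-43,0],"hand":1},{"delta_rot":[0,0,-0.24],"xyz":[84,-87,0],"hand":1},{"delta_rot":[0,0,-0.36],"xyz":[126,-130,0],"hand":1},{"delta_rot":[0,0,-0.48],"xyz":[168,-174,0],"hand":1},{"delta_rot":[0,0,-0.6],"xyz":[210,-217,0],"hand":1}]'
cat > go.py <<'E'
import sys
from h import *
O=np.array([.5055,-.0723]);a=np.radians(float(sys.argv[3]) if len(sys.argv)>3 else 88)
ys=np.array([np.cos(a),np.sin(a)]);xs=np.array([ys[1],-ys[0]])
s=bot.read_state();R=np.array(s['tcp_rot']);p=np.array(s['position'])
t=O+ys*float(sys.argv[1]);d=np.r_[t,float(sys.argv[2])+bot.tip_extent]-p
yaw=a-np.arctan2(R[1,0],R[0,0]);q=p[:2]-O
print('t',s['time_s'],'stage xy',1e3*q@xs,1e3*q@ys,'tipz',1e3*(p[2]-bot.tip_extent),'shift',np.round(R.T@d*1e3,1),'rz',-yaw,'F',np.round(s['force'],2),'tilt',np.round(R[2],4),'op',s['opening'])
E
python3 go.py .072 .13
```

```text
time_s: 0.72
position: [0.2956, -0.3496, 0.2304]
tcp_rot: [[0.678, 0.735, 0.0], [0.735, -0.678, 0.0], [0.0, -0.0, -1.0]]
force: [0.8, 0.2, -0.4]
opening: 0.515
grasp_force: 0.0
t 0.725 stage xy -200.1041503732312 -284.4152492662584 tipz 222.3610360483128 shift [400.7 -80.5  92.5] rz -0.709842669763509 F [ 0.79  0.2  -0.4 ] tilt [ 4.e-04 -3.e-04 -1.e+00] op 0.5152241049075804
```

```bash
python3 -m handwheel '[{"delta_rot":[0,0,-0.14],"xyz":[60,-12,0],"hand":1},{"delta_rot":[0,0,-0.28],"xyz":[120,-24,0],"hand":1},{"delta_rot":[0,0,-0.42],"xyz":[180,-36,0],"hand":1},{"delta_rot":[0,0,-0.56],"xyz":[240,-48,0],"hand":1},{"delta_rot":[0,0,-0.71],"xyz":[300,-60,0],"hand":1}]'
python3 go.py .072 .13; python3 - <<'E'
from h import *
m=vision.camera_model('wrist');im=vision.capture('wrist');cv2.imwrite('pics/w1.png',im[:,:,::-1])
import pickle;pickle.dump(m,open('w1.pkl','wb'))
E
```

```text
time_s: 1.35
position: [0.4558, -0.0889, 0.2305]
tcp_rot: [[0.033, 0.999, 0.0], [0.999, -0.033, -0.0], [-0.0, 0.0, -1.0]]
force: [0.8, 0.1, 0.7]
opening: 0.016
grasp_force: 0.0
t 1.35 stage xy -49.08982940732848 -18.34490454969494 tipz 222.48313473261658 shift [90.3 49.2 92.5] rz 0.0017142066810684753 F [0.79 0.05 0.73] tilt [-2.e-04  1.e-04 -1.e+00] op 0.01649597399494102
```

View pics/w1.png

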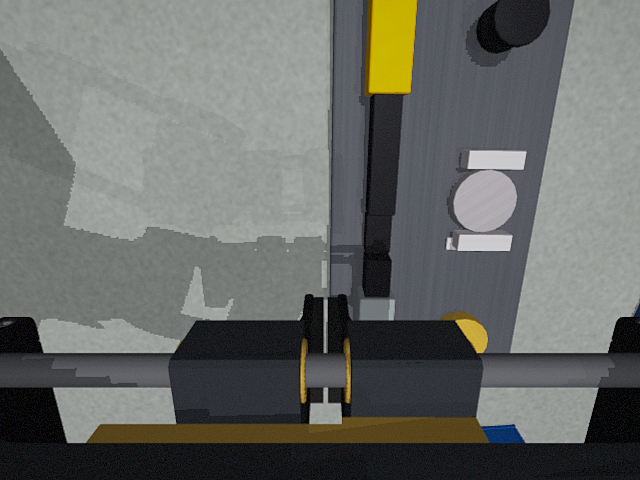

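The wrist view shows the yellow face edge at (368..411, 93), the grey face edge at (361..395, 298), and the notch at about rows 214–253 and columns 362–391.

```bash
python3 - <<'E'
from h import *
import pickle;m=pickle.load(open('w1.pkl','rb'))
P=[ray('wrist',u,.06,m)[:2] for u in[(367.5,93.5),(411.5,93.5),(361,298),(395,298)]]
print(P);Y=(P[0]+P[1])/2;G=(P[2]+P[3])/2;d=Y-G;L=np.linalg.norm(d);O=(Y+G)/2
print('O',O,'L',L,'ang',np.degrees(np.arctan2(d[1],d[0])),'w',np.linalg.norm(P[0]-P[1]))
for v,z in((213.5,.055),(253,.055)):print((ray('wrist',(377,v),z,m)[:2]-O)@d/L)
E
```

```text
[array([0.49254203, 0.02066857]), array([0.52764855, 0.01952651]), array([ 0.48673074, -0.15802613]), array([ 0.51880414, -0.15909275])]
O [ 0.50643136 -0.06923095] L 0.1788071948483535 ang 87.65125670324875 w 0.0351250938978159
-0.009294834497856511
-0.0463501388547296
```

```bash
sed -i 's/\[.5055,-.0723\]/[.5063,-.0697]/; s/else 88/else 87.65/' go.py; python3 go.py .072 .085
```

```text
t 1.4 stage xy -47.079117011578695 -14.802803518176676 tipz 222.68781988818623 shift [ 85.4  48.  138.3] rz 0.016133273659857394 F [ 2.22  2.6  -0.19] tilt [ 0.0047  0.0035 -1.    ] op 0.014904489682581349
```

```bash
python3 -m handwheel '[{"delta_rot":[0,0,0.005],"xyz":[30,16,20],"hand":1},{"delta_rot":[0,0,0.01],"xyz":[60,32,40],"hand":1},{"delta_rot":[0,0,0.015],"xyz":[84,48,70],"hand":1},{"delta_rot":[0,0,0.015],"xyz":[84,48,100],"hand":1},{"delta_rot":[0,0,0.015],"xyz":[84,48,120],"hand":1}]'; python3 go.py .072 .065
python3 -m handwheel '[{"delta_rot":[0,0,0],"xyz":[0,0,0],"hand":1},{"delta_rot":[0,0,0],"xyz":[0,0,0],"hand":1},{"delta_rot":[0,0,0],"xyz":[0,0,0],"hand":1},{"delta_rot":[0,0,0],"xyz":[0,0,0],"hand":1},{"delta_rot":[0,0,0],"xyz":[0,0,0],"hand":1}]'; python3 go.py .072 .055
```

```text
time_s: 2.02
position: [0.5055, -0.0082, 0.1089]
tcp_rot: [[0.052, 0.999, -0.002], [0.999, -0.052, 0.0], [0.0, -0.002, -1.0]]
force: [-0.1, -0.2, -0.6]
opening: 0.002
grasp_force: 0.0
t 2.025 stage xy -3.299424284671054 61.442403360469584 tipz 100.94287052200204 shift [10.6  3.3 35.9] rz -0.011330388712061712 F [-0.09 -0.15 -0.58] tilt [ 4.0e-04 -2.2e-03 -1.0e+00] op 0.00230678763727682
time_s: 2.65
position: [0.5065, -0.0088, 0.111]
tcp_rot: [[0.053, 0.999, 0.001], [0.999, -0.053, -0.0], [-0.0, 0.001, -1.0]]
force: [1.0, 1.0, -0.1]
opening: 0.003
grasp_force: 0.0
t 2.65 stage xy -2.332376004058815 60.89896107477436 tipz 103.0469925806013 shift [11.1  2.1 48. ] rz -0.012131176514468489 F [ 1.04  0.98 -0.15] tilt [-1.e-04  1.e-03 -1.e+00] op 0.0028763094884656512
```

```bash
python3 -m handwheel '[{"delta_rot":[0,0,-0.012],"xyz":[11,2,15],"hand":1},{"delta_rot":[0,0,-0.012],"xyz":[11,2,30],"hand":1},{"delta_rot":[0,0,-0.012],"xyz":[11,2,39],"hand":1},{"delta_rot":[0,0,-0.012],"xyz":[11,2,39],"hand":1},{"delta_rot":[0,0,-0.012],"xyz":[11,2,39],"hand":1}]'; python3 go.py .072 .055;python3 - <<'E'
from h import *
s=bot.read_state();R=np.array(s['tcp_rot']);p=np.array(s['position'])+R[:,2]*bot.tip_extent
print(np.round(s['force'],2),proj('scene',p),p)
a=vision.capture('scene')[200:300,220:380];b=vision.capture('wrist')[200:440,200:440]
o=np.hstack([cv2.resize(a,(512,320),interpolation=2),cv2.resize(b,(288,320))]);cv2.imwrite('pics/d.png',np.uint8(255*(o[:,:,::-1]/255.)**.5))
E
```

```text
time_s: 3.28
position: [0.5089, 0.0021, 0.0714]
tcp_rot: [[0.041, 0.999, -0.0], [0.999, -0.041, 0.0], [0.0, -0.0, -1.0]]
force: [0.3, -0.3, -0.1]
opening: 0.006
grasp_force: 0.0
t 3.275 stage xy -0.36394151476248565 71.86680940459078 tipz 63.43278235813676 shift [0.1 0.4 8.4] rz -0.00016424587659025214 F [ 0.28 -0.3  -0.05] tilt [ 0.e+00 -1.e-04 -1.e+00] op 0.006160347061082699
[ 0.28 -0.3  -0.05] [319.82851474 230.98711176] [0.50888249 0.00212147 0.06343278]
```

View pics/d.png

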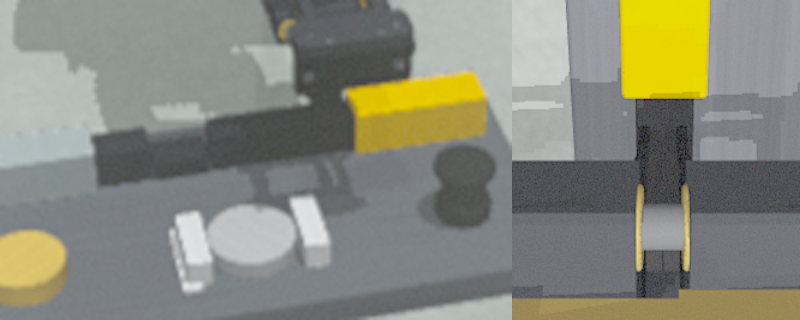

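The closed fingertip hangs centred over the rail, just clear of the yellow block. I'll lower it gently.

```bash
python3 -m handwheel '[{"delta_rot":[0,0,0],"xyz":[0,0,3],"hand":1},{"delta_rot":[0,0,0],"xyz":[0,0,6],"hand":1},{"delta_rot":[0,0,0],"xyz":[0,0,7.5],"hand":1},{"delta_rot":[0,0,0],"xyz":[0,0,8.5],"hand":1},{"delta_rot":[0,0,0],"xyz":[0,0,8.5],"hand":1}]'; python3 go.py .072 .055
python3 -m handwheel '[{"delta_rot":[0,0,0],"xyz":[0,0,0.5],"hand":1},{"delta_rot":[0,0,0],"xyz":[0,0,1],"hand":1},{"delta_rot":[0,0,0],"xyz":[0,0,1],"hand":1},{"delta_rot":[0,0,0],"xyz":[0,0,1],"hand":1},{"delta_rot":[0,0,0],"xyz":[0,0,1],"hand":1}]'; python3 go.py .072 .055
```

```text
time_s: 4.0
position: [0.5087, 0.0023, 0.0631]
tcp_rot: [[0.041, 0.999, -0.0], [0.999, -0.041, 0.0], [0.0, -0.0, -1.0]]
force: [-0.2, 0.2, 1.4]
opening: 0.006
grasp_force: 0.9
t 4.0 stage xy -0.5590518535623316 71.99802644709965 tipz 55.096232809114696 shift [0.  0.6 0.1] rz 4.335139897926332e-05 F [-0.24  0.18  1.44] tilt [ 0.e+00 -2.e-04 -1.e+00] op 0.006204301938187205
time_s: 4.62
position: [0.5087, 0.0022, 0.0621]
tcp_rot: [[0.041, 0.999, -0.0], [0.999, -0.041, 0.0], [0.0, -0.0, -1.0]]
force: [-1.0, -0.6, 2.7]
opening: 0.003
grasp_force: 1.3
t 4.625 stage xy -0.5448036881253746 71.98797174775174 tipz 54.07719856918629 shift [ 0.   0.5 -0.9] rz 3.68020092837984e-05 F [-0.97 -0.6   2.72] tilt [ 0.e+00 -2.e-04 -1.e+00] op 0.0032786145384209775
```

```bash
python3 -m handwheel '[{"delta_rot":[0,0,0],"xyz":[0,0,0.5],"hand":1},{"delta_rot":[0,0,0],"xyz":[-4,0.1,0.5],"hand":1},{"delta_rot":[0,0,0],"xyz":[-8,0.2,0.5],"hand":1},{"delta_rot":[0,0,0],"xyz":[-12,0.4,0.5],"hand":1},{"delta_rot":[0,0,0],"xyz":[-16,0.5,0.5],"hand":1}]'; python3 go.py .072 .055
python3 -m handwheel '[{"delta_rot":[0,0,0],"xyz":[-4,0,0],"hand":1},{"delta_rot":[0,0,0],"xyz":[-8,0,0],"hand":1},{"delta_rot":[0,0,0],"xyz":[-12,0,0],"hand":1},{"delta_rot":[0,0,0],"xyz":[-16,0,0],"hand":1},{"delta_rot":[0,0,0],"xyz":[-20,0,0],"hand":1}]'; python3 go.py 0 .055
```

```text
time_s: 5.25
position: [0.5088, -0.0141, 0.0616]
tcp_rot: [[0.041, 0.999, 0.0], [0.999, -0.041, 0.0], [0.0, 0.0, -1.0]]
force: [0.2, 2.4, 3.1]
opening: 0.006
grasp_force: 1.5
t 5.25 stage xy 0.18563544384696762 55.635933598748146 tipz 53.587369235085596 shift [16.4 -0.2 -1.4] rz -0.0002540249853626442 F [0.21 2.35 3.09] tilt [ 0.e+00  3.e-04 -1.e+00] op 0.006399851234069811
time_s: 5.88
position: [0.5078, -0.034, 0.0615]
tcp_rot: [[0.041, 0.999, -0.0], [0.999, -0.041, 0.0], [0.0, -0.0, -1.0]]
force: [0.1, 1.3, 3.0]
opening: 0.005
grasp_force: 1.5
t 5.875 stage xy -0.011282345082852427 35.71898420266518 tipz 53.53832264226364 shift [-35.7   0.   -1.5] rz -1.0960560204997805e-05 F [0.07 1.29 3.04] tilt [ 1.e-04 -1.e-04 -1.e+00] op 0.005297228455354319
```

```bash
python3 -m handwheel '[{"delta_rot":[0,0,0],"xyz":[-4,0,0],"hand":1},{"delta_rot":[0,0,0],"xyz":[-8,0,0],"hand":1},{"delta_rot":[0,0,0],"xyz":[-12,0,0],"hand":1},{"delta_rot":[0,0,0],"xyz":[-16,0,0],"hand":1},{"delta_rot":[0,0,0],"xyz":[-20,0,0],"hand":1}]'; python3 go.py 0 .055
python3 -m handwheel '[{"delta_rot":[0,0,0],"xyz":[-4,0,0],"hand":1},{"delta_rot":[0,0,0],"xyz":[-8,0,0],"hand":1},{"delta_rot":[0,0,0],"xyz":[-12,0,0],"hand":1},{"delta_rot":[0,0,0],"xyz":[-16,0,0],"hand":1},{"delta_rot":[0,0,0],"xyz":[-20,0,0],"hand":1}]'; python3 go.py 0 .055
```

```text
time_s: 6.5
position: [0.507, -0.054, 0.0616]
tcp_rot: [[0.041, 0.999, -0.0], [0.999, -0.041, 0.0], [0.0, -0.0, -1.0]]
force: [0.2, 1.8, 2.8]
opening: 0.004
grasp_force: 1.5
t 6.5 stage xy 0.014789657718181554 15.728637801310422 tipz 53.564593442397275 shift [-15.7  -0.   -1.4] rz -1.7077581005997544e-05 F [0.22 1.78 2.76] tilt [ 0. -0. -1.] op 0.0035482546705717572
time_s: 7.12
position: [0.5061, -0.074, 0.0615]
tcp_rot: [[0.041, 0.999, -0.0], [0.999, -0.041, 0.0], [0.0, -0.0, -1.0]]
force: [0.3, 1.3, 3.0]
opening: 0.005
grasp_force: 1.5
t 7.125 stage xy 0.012369764355224145 -4.28776852451602 tipz 53.5206935395362 shift [ 4.3 -0.  -1.5] rz 9.153585257770658e-06 F [0.32 1.34 3.02] tilt [ 0.e+00 -1.e-04 -1.e+00] op 0.004843465526766878
```

Still on solid rail. I'll go on in finer steps.

```bash
python3 -m handwheel '[{"delta_rot":[0,0,0],"xyz":[-2,0,0],"hand":1},{"delta_rot":[0,0,0],"xyz":[-4,0,0],"hand":1},{"delta_rot":[0,0,0],"xyz":[-6,0,0],"hand":1},{"delta_rot":[0,0,0],"xyz":[-8,0,0],"hand":1},{"delta_rot":[0,0,0],"xyz":[-10,0,0],"hand":1}]'; python3 go.py 0 .055
```

```text
time_s: 7.75
position: [0.5057, -0.0838, 0.0615]
tcp_rot: [[0.041, 0.999, -0.0], [0.999, -0.041, 0.0], [0.0, -0.0, -1.0]]
force: [0.1, 1.6, 3.3]
opening: 0.006
grasp_force: 1.5
t 7.75 stage xy 0.003368427624722644 -14.105938942883355 tipz 53.532648508949045 shift [14.1 -0.  -1.5] rz 8.133202045224053e-05 F [0.1  1.59 3.32] tilt [ 0.e+00 -1.e-04 -1.e+00] op 0.005750911846559395
```

```bash
python3 -m handwheel '[{"delta_rot":[0,0,0],"xyz":[-1,0,0],"hand":1},{"delta_rot":[0,0,0],"xyz":[-2,0,0],"hand":1},{"delta_rot":[0,0,0],"xyz":[-3,0,0],"hand":1},{"delta_rot":[0,0,0],"xyz":[-4,0,0],"hand":1},{"delta_rot":[0,0,0],"xyz":[-5,0,0],"hand":1}]'; python3 go.py 0 .055
```

```text
time_s: 8.38
position: [0.5056, -0.0889, 0.0616]
tcp_rot: [[0.041, 0.999, 0.0], [0.999, -0.041, -0.0], [-0.0, 0.0, -1.0]]
force: [0.7, 2.2, 3.0]
opening: 0.009
grasp_force: 1.3
t 8.375 stage xy 0.0798738091539804 -19.17084037379447 tipz 53.55258717173219 shift [19.2 -0.1 -1.5] rz 0.0002563320745023745 F [0.73 2.22 2.99] tilt [-2.e-04  1.e-04 -1.e+00] op 0.008959094179913219
```

```bash
python3 -m handwheel '[{"delta_rot":[0,0,0],"xyz":[-1,0,0],"hand":1},{"delta_rot":[0,0,0],"xyz":[-2,0,0],"hand":1},{"delta_rot":[0,0,0],"xyz":[-3,0,0],"hand":1},{"delta_rot":[0,0,0],"xyz":[-4,0,0],"hand":1},{"delta_rot":[0,0,0],"xyz":[-4,0,0],"hand":1}]'; python3 go.py 0 .055
```

```text
time_s: 9.0
position: [0.5054, -0.0928, 0.0615]
tcp_rot: [[0.041, 0.999, -0.0], [0.999, -0.041, -0.0], [-0.0, -0.0, -1.0]]
force: [0.1, -0.5, -0.1]
opening: 0.006
grasp_force: 0.0
t 9.0 stage xy 0.019017524873094275 -23.14926780231433 tipz 53.49287993328246 shift [23.1 -0.  -1.5] rz -0.00010818970658688087 F [ 0.13 -0.48 -0.06] tilt [-0.e+00 -1.e-04 -1.e+00] op 0.006282127204873777
```

Support is lost between y = -19 and -23 mm, so the notch centre is near -32 mm. I'll slide 9 mm more to centre the fingertip, then lower it.

```bash
python3 -m handwheel '[{"delta_rot":[0,0,0],"xyz":[-3,0,1],"hand":1},{"delta_rot":[0,0,0],"xyz":[-6,0,3],"hand":1},{"delta_rot":[0,0,0],"xyz":[-9,0,6],"hand":1},{"delta_rot":[0,0,0],"xyz":[-9,0,9],"hand":1},{"delta_rot":[0,0,0],"xyz":[-9,0,11],"hand":1}]'; python3 go.py 0 .031
```

```text
time_s: 9.62
position: [0.5049, -0.1017, 0.0502]
tcp_rot: [[0.041, 0.999, -0.0], [0.999, -0.041, 0.0], [0.0, -0.0, -1.0]]
force: [-0.1, 0.3, -0.4]
opening: 0.01
grasp_force: 0.0
t 9.625 stage xy -0.10181538859679307 -32.01539906744711 tipz 42.24648804952213 shift [32.   0.1 11.3] rz -0.00013213656092436743 F [-0.06  0.32 -0.38] tilt [ 2.e-04 -4.e-04 -1.e+00] op 0.009683776649540045
```

```bash
python3 -m handwheel '[{"delta_rot":[0,0,0],"xyz":[0,0,2],"hand":1},{"delta_rot":[0,0,0],"xyz":[0,0,4],"hand":1},{"delta_rot":[0,0,0],"xyz":[0,0,6],"hand":1},{"delta_rot":[0,0,0],"xyz":[0,0,8],"hand":1},{"delta_rot":[0,0,0],"xyz":[0,0,9],"hand":1}]'; python3 go.py 0 .031
```

```text
time_s: 10.25
position: [0.5049, -0.1016, 0.0416]
tcp_rot: [[0.041, 0.999, -0.0], [0.999, -0.041, 0.0], [0.0, -0.0, -1.0]]
force: [-1.8, 0.8, 5.0]
opening: 0.001
grasp_force: 2.3
t 10.25 stage xy -0.053836918387258806 -31.960492241601724 tipz 33.604255674761035 shift [32.   0.1  2.6] rz 8.107817103097936e-05 F [-1.75  0.77  4.98] tilt [ 1.e-04 -2.e-04 -1.e+00] op 0.0008005940732034166
```

```bash
python3 -m handwheel '[{"delta_rot":[0,0,0],"xyz":[0,0,1],"hand":1},{"delta_rot":[0,0,0],"xyz":[0,0,2],"hand":1},{"delta_rot":[0,0,0],"xyz":[0,0,3],"hand":1},{"delta_rot":[0,0,0],"xyz":[0,0,3],"hand":1},{"delta_rot":[0,0,0],"xyz":[0,0,3],"hand":1}]'; python3 go.py 0 .031
```

```text
time_s: 10.88
position: [0.5049, -0.1016, 0.0394]
tcp_rot: [[0.041, 0.999, 0.0], [0.999, -0.041, -0.0], [-0.0, 0.0, -1.0]]
force: [-2.3, 0.1, 11.0]
opening: 0.003
grasp_force: 5.5
t 10.875 stage xy -0.052383249725354235 -31.966549881449676 tipz 31.363250553995254 shift [32.   0.1  0.4] rz 0.0001243565344852815 F [-2.26  0.12 10.97] tilt [-1.e-04  1.e-04 -1.e+00] op 0.002708696139593785
```

```bash
python3 -m handwheel '[{"delta_rot":[0,0,0],"xyz":[0,0,0.4],"hand":1},{"delta_rot":[0,0,0],"xyz":[0,0,0.8],"hand":1},{"delta_rot":[0,0,0],"xyz":[0,0,0.8],"hand":1},{"delta_rot":[0,0,0],"xyz":[0,0,0.8],"hand":1},{"delta_rot":[0,0,0],"xyz":[0,0,0.8],"hand":1}]'; python3 go.py 0 .031; python3 - <<'E'
from h import *
a=vision.capture('scene')[220:300,180:380];cv2.imwrite('pics/e.png',cv2.resize(a,(800,320),interpolation=2)[:,:,::-1])
E
```

```text
time_s: 11.5
position: [0.505, -0.1016, 0.0393]
tcp_rot: [[0.041, 0.999, 0.0], [0.999, -0.041, -0.0], [-0.0, 0.0, -1.0]]
force: [-3.9, 1.2, 16.3]
opening: 0.005
grasp_force: 8.5
t 11.5 stage xy -0.022771366578469704 -31.955686447829496 tipz 31.286420393566868 shift [32.   0.   0.3] rz 0.00022606118188717161 F [-3.87  1.2  16.34] tilt [-3.e-04  5.e-04 -1.e+00] op 0.005070515321217773
```

View pics/e.png

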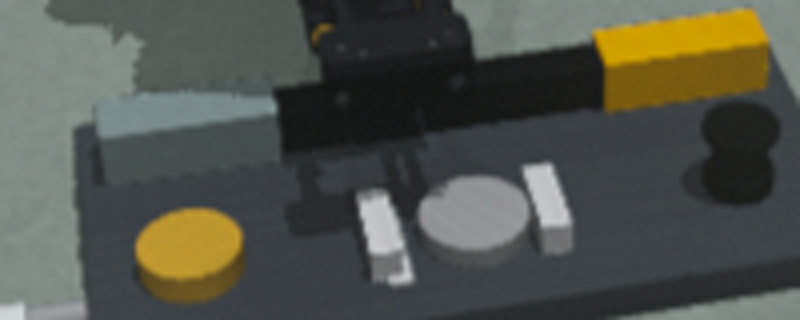

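The left jaw at about (385,235) now stands clear of the disc at (472,215), and the tongue is solid against its stop, so the vice is open and held.

```bash
python3 -c "
from rig import workorder;print(workorder.hand_in())"
```

```text
the job is handed in; nothing more can be done
None
```

The job is handed in: the fingertip swept the rail from beside the yellow block at about 3 N and dropped into the notch at about y = -32 mm; it now holds the tongue on its stop at about 16 N, with the vice jaw open in the last picture.

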